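Find the free bay of the sample drop box

TASK

One of the four blue flaps of the white sample drop box has an empty bay beneath it; the other three bays are full and their flaps cannot turn. Press gently with the fingertips on the front half of one flap after another until you find the one that rocks, then push its front edge down into the bay until the flap is fully open, and leave it standing open. Do not force the blocked flaps, and do not pick up or shift the bottles, beaker and tube block standing round the box.

Things in the scene. Friction and masses are not known exactly. Their poses are not given: they have to be found in the camera images.
- drop_box: White box fixed to the worktop, 156 x 400 x 100 mm (own x, y, z), flat top at 100 mm; origin at the centre of its underside, card-bearing front towards -x. Four blue flaps flush in the top, 95 mm apart along y (+142.5 to -142.5 mm), axles at x = +20 mm, z = 97.5 mm. Bay openings 99 (x from -52 to +47) x 82 mm with straight walls; bay floor at z = 8 mm. The free bay changes unseen.
- flap_1 (a joint): Angle (rad) of the leftmost (+y end) flap: 0 shut, grows as its front edge goes down and its rear edge rises, never the other way; stop at 1.1 (front edge 62 mm below the top). With the bay empty it turns against light friction (about 2 N at the ring) and stays as left. With the bay full it gives about 1 mm (0.02), then is hard.
- flap_1_press (a point): Centre of the white ring on the leftmost (+y end) flap's upper face, 40 mm in front of the axle, 30 mm from the front edge; moves with the flap. Flap 95 x 78 x 5 mm: 70 mm in front of the axle, 25 mm behind it. Axes: x across the axle, away from the front edge; y along the axle; z out of the face.
- flap_2 (a joint): Angle (rad) of the second from the left flap: 0 shut, grows as its front edge goes down and its rear edge rises, never the other way; stop at 1.1 (front edge 62 mm below the top). With the bay empty it turns against light friction (about 2 N at the ring) and stays as left. With the bay full it gives about 1 mm (0.02), then is hard.
- flap_2_press (a point): Centre of the white ring on the second from the left flap's upper face, 40 mm in front of the axle, 30 mm from the front edge; moves with the flap. Flap 95 x 78 x 5 mm: 70 mm in front of the axle, 25 mm behind it. Axes: x across the axle, away from the front edge; y along the axle; z out of the face.
- flap_3 (a joint): Angle (rad) of the third from the left flap: 0 shut, grows as its front edge goes down and its rear edge rises, never the other way; stop at 1.1 (front edge 62 mm below the top). With the bay empty it turns against light friction (about 2 N at the ring) and stays as left. With the bay full it gives about 1 mm (0.02), then is hard.
- flap_3_press (a point): Centre of the white ring on the third from the left flap's upper face, 40 mm in front of the axle, 30 mm from the front edge; moves with the flap. Flap 95 x 78 x 5 mm: 70 mm in front of the axle, 25 mm behind it. Axes: x across the axle, away from the front edge; y along the axle; z out of the face.
- flap_4 (a joint): Angle (rad) of the rightmost (-y end) flap: 0 shut, grows as its front edge goes down and its rear edge rises, never the other way; stop at 1.1 (front edge 62 mm below the top). With the bay empty it turns against light friction (about 2 N at the ring) and stays as left. With the bay full it gives about 1 mm (0.02), then is hard.
- flap_4_press (a point): Centre of the white ring on the rightmost (-y end) flap's upper face, 40 mm in front of the axle, 30 mm from the front edge; moves with the flap. Flap 95 x 78 x 5 mm: 70 mm in front of the axle, 25 mm behind it. Axes: x across the axle, away from the front edge; y along the axle; z out of the face.
- green_tube_block: Bystander in front of the box: green foam block with capped microtubes, 52 x 116 x 32 mm, loose; origin at the centre of its underside.
- red_cap_bottle: Bystander in front of the box: small white bottle with red cap, 36 mm across, 64 mm tall, loose; origin at the centre of its underside.
- glass_beaker: Bystander behind the box: clear beaker, 53 mm across, 67 mm tall, loose; origin at the centre of its underside.
- green_cap_bottle: Bystander behind the box: small white bottle with green cap, 32 mm across, 58 mm tall, loose; origin at the centre of its underside.

How it is judged:
By the outcome, as a careful person would: the job done as asked, in the order asked, and still so for the second after the job is handed in, with the robot touching nothing.
It also fails if it takes over 48 s, if anything falls off the work surface, if the arm or the gripper's body presses on something with over 40 N, if the wrist force passes 120 N, or if a joint passes its speed limit or range.

ROBOT

A 6-joint arm with a two-finger parallel gripper is mounted at the origin on a cart in front of the work surface, level with it; the furniture and walls round the work are solid. World frame = base frame: x ahead of the robot, y to its left, z up, the work surface at z = 0. Lengths are in m, angles in rad, forces in N, time in s.
With the tool pointing down it reaches from about 0.4 to 0.925 m from the base axis. Payload 3.4 kg.
Tool frame: the origin (TCP) lies midway between the tips of the shut fingers; the grasp point (between the pads) lies 19 mm behind it; z points along the fingers, y is the line along which they close (so a half turn about z gives the same grasp; the last joint's range is limited). The gripper opens to 85 mm and grips with 20 to 120 N. Pads are 22 mm wide; open, the fingers measure 114 mm over their backs; the gripper's body (76 mm by 85 mm) begins 54 mm behind the grasp point. The pads swing forward as they close: fully open they stand 13 mm farther back than shut.
Start: joints at [-1.264, 0.307, 1.506, -0, 1.328, -0.073], TCP at [0.214, -0.534, 0.206] pointing down, gripper open.
Joint ranges: [-3.12, 3.12], [-1.05, 2.28], [0.14, 2.33], [-1.42, 4.57], [0.1, 2.73], [-2.68, 2.68]. Speed limits (rad/s): [2.57, 2.57, 3.14, 3.14, 3.14, 3.14].

INTERFACE

Orientations are given as [roll, pitch, yaw] about the fixed x, y, z axes, in that order (R = Rz(yaw) Ry(pitch) Rx(roll)).
In Python, from cell import r, optics, nets gives the robot as it stands. The module is installed in compiled form; this text tells all that it offers.
- The arm moves only by the tool drive_tool, never from a script. Its argument "commands" is a list of rows, each a list of 6 numbers: the shift along the world's x, y, z in cm, then the turn, a rotation vector about the world's x, y, z in rad. A call has 1 to 5 rows; each row is the pose to reach, as a shift and turn from the pose commanded when the call began; what a row does not reach only later rows make up. A row lasts 1/12 s, in which the tool goes at most 41.7 mm and 7.16 degrees, less where a joint would pass 70% of its speed; a pose out of reach is approached as far as the arm can. A call with a gripper value outside its range is refused whole. "grip" is the gripper's target within -1 to 1 (shut at 1, half-way at 0, fully open at -1), set as the call begins (left out, the last holds). The fingers move at their own pace and stop on an object; "force" is the grip in N (left out, the last holds). Time passes only in rows, so rows that repeat a pose let the fingers close. It gives the time, the measured TCP pose, the force, the opening and the grip force at its end, in the units of the state.
- r.observe(): the state, without advancing time (a new reading comes with each control period).
- optics.read_camera(name): name is "scene" or "top"; returns (picture, depth): 400x640x3 uint8, red, green, blue; 400x640 float32, m along the optical axis (not along the pixel's ray), 0 where there is no reading.
- optics.get_calibration(name): a dict with "mtx" (3x3 intrinsics, pixels), "extrinsics" (4x4, takes a point from world to camera coordinates). Camera axes: x right, y up, looking along -z (the intrinsics and any distortion apply to the point x, -y, -z); pixel columns grow to the right and rows downward; lengths in m; the calibration is good to about 2 mm. A picture is of the moment at which its call begins. get_calibration takes no time and is no camera call.
- r.job_done(): hands the job in; it is judged then, once.
Trained networks look in the newest picture that a camera, given by its name, has taken for a name from the list of things; names that differ only in an ending like _2 or _b are one class to them, and where a whole thing is asked for, a point or a joint stands for the part that bears it (a point fixed in the world has none). Each returns a list of dicts, best first, with "conf" (0 to 1); they miss things now and then, are a little off and sometimes report something else, mostly with a low value. They report only what shows in the picture. A call takes as long as a camera call.
- nets.regions_of(camera, name): "mask" (400x640 bool, what is visible of it) and "rect" ([centre column, centre row, width, height] in pixels, round what is visible of it).
- nets.tip_of(camera, name): "location" ([row, column] in pixels: a listed point, or the origin of a listed thing).
The state is a dict: "clock": time; "qpos": joint angles; "qvel": joint speeds; "effort": joint torques, N m; "eef_pos": TCP position; "tool_rot": TCP orientation; "contact_force": force on the tool from outside, world axes, zero at the start; "torque": the same for the moment, N m; "width": opening from 0.0 (shut) to 1.0 (fully open); "finger_force": force on a finger pad.
Only numpy, scipy, OpenCV 4.12 (cv2) and the standard library are available. Lean on these libraries where they do the work, as an engineer would, in place of code of your own. Each camera call takes 0.05 s, during which the arm holds its last target. There are 200 camera calls.

## Working session

There is one attempt and no reset: what is moved stays moved. The work goes in short steps, Python scripts to look and compute and a tool call to move; the robot and the scene stay as the last step left them, time stands still between calls to the robot, and variables do not carry over. Pictures are saved under pics/ and viewed, at most 10 in all, crops included, and the job is handed in when it is done.

Besides the shell and the picture viewer there is one more tool, called after "Request:" as a command line: name --pt "numbers of a row" for each row, then --argument value for the rest. drive_tool: Moves the arm, as the interface text tells. Its arguments: {"type":"object","properties":{"commands":{"type":"array"},"grip":{"type":"number"},"force":{"type":"number"}},"required":["commands"]}

```bash
mkdir -p pics
cat > h.py <<'E'
import numpy as np, cv2
from cell import r, optics, nets
def world(cam, row, col, d=None, z=None):
    c=optics.get_calibration(cam); K=np.array(c["mtx"]); T=np.linalg.inv(np.array(c["extrinsics"]))
    ray=np.array([(col-K[0,2])/K[0,0], -(row-K[1,2])/K[1,1], -1.])
    o=T[:3,3]; v=T[:3,:3]@ray
    s=d if d is not None else (z-o[2])/v[2]
    return o+s*v
E
python3 - <<'E'
from h import *
for c in ["scene","top"]:
    p,d=optics.read_camera(c); cv2.imwrite(f"pics/{c}1.png",p[:,:,::-1])
    np.save(f"{c}.npy",d)
    for n in ["flap_1_press"]:
        for t in nets.tip_of(c,n):
            a,b=t["location"]; dd=d[int(round(a)),int(round(b))]
            print(c,n,round(t["conf"],2),np.round([a,b]),world(c,a,b,d=dd).round(3),world(c,a,b,z=.1).round(3))
    for n in ["drop_box","green_tube_block","red_cap_bottle","glass_beaker","green_cap_bottle"]:
        for t in nets.tip_of(c,n)[:1]:
            a,b=t["location"]; print(c,n,round(t["conf"],2),np.round([a,b]),world(c,a,b,z=0).round(3))
s=r.observe(); print({k:np.round(v,3) for k,v in s.items()})
E
```

```text
scene flap_1_press 0.97 [248. 318.] [0.472 0.128 0.098] [0.471 0.13  0.1  ]
scene drop_box 0.88 [231. 333.] [ 0.541 -0.007  0.   ]
scene green_tube_block 0.95 [268. 380.] [0.398 0.017 0.   ]
scene red_cap_bottle 0.67 [229. 388.] [ 0.448 -0.096  0.   ]
scene glass_beaker 0.79 [206. 291.] [ 0.673 -0.01   0.   ]
scene green_cap_bottle 0.4 [240. 279.] [0.613 0.094 0.   ]
top flap_1_press 0.77 [241. 254.] [0.474 0.132 0.102] [0.474 0.132 0.1  ]
top drop_box 0.73 [180. 279.] [0.619 0.092 0.   ]
top green_tube_block 0.92 [277. 305.] [0.397 0.026 0.   ]
top red_cap_bottle 0.68 [258. 362.] [ 0.443 -0.104  0.   ]
top glass_beaker 0.83 [160. 328.] [ 0.67  -0.021  0.   ]
top green_cap_bottle 0.6 [182. 284.] [0.614 0.08  0.   ]
{'clock': np.float64(0.7), 'qpos': array([-1.263,  0.307,  1.506, -0.   ,  1.328, -0.073]), 'qvel': array([-0.001,  0.001,  0.001, -0.001, -0.   , -0.   ]), 'effort': array([-1.0000e-03, -4.5731e+01, -2.5228e+01, -0.0000e+00,  1.0000e-03,
       -0.0000e+00]), 'eef_pos': array([ 0.214, -0.534,  0.206]), 'tool_rot': array([3.142, 0.   , 0.381]), 'contact_force': array([-0.264, -0.545,  0.421]), 'torque': array([-0.016,  0.018, -0.014]), 'finger_force': np.float64(0.0), 'width': np.float64(0.997)}
```

View pics/top1.png

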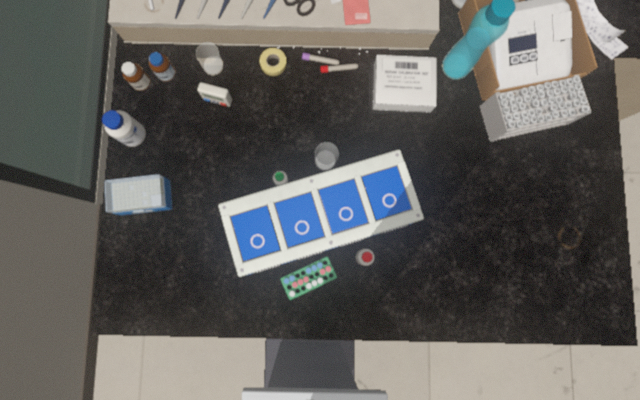

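View pics/scene1.png

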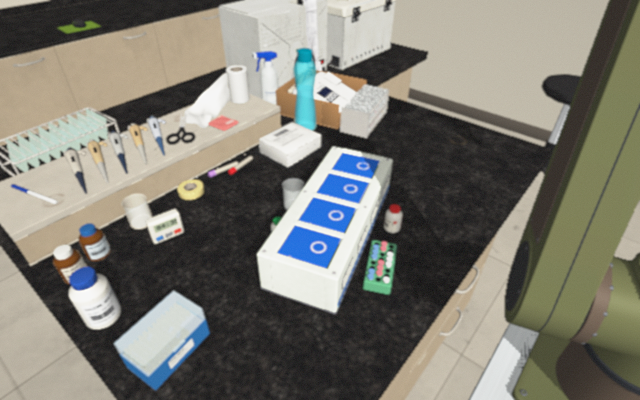

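Run:
```python
from h import *
optics.read_camera("top"); d=np.load("top.npy"); p=cv2.imread("pics/top1.png")
hsv=cv2.cvtColor(p,cv2.COLOR_BGR2HSV)
m=((hsv[...,0]>95)&(hsv[...,0]<125)&(hsv[...,1]>90)).astype(np.uint8)
n,l,s,c=cv2.connectedComponentsWithStats(m)
for i in range(1,n):
    if s[i,4]>150:
        ct=cv2.findContours((l==i).astype(np.uint8),0,2)[0][0]
        (cx,cy),wh,a=cv2.minAreaRect(ct)
        print(s[i],np.round(wh),round(a,1),world("top",cy,cx,z=.1).round(3))
```

```text
[101 110  22  19 302] [20. 18.] 45.0 [0.724 0.444 0.1  ]
[ 362  167   49   53 1512] [46. 37.] 71.6 [ 0.58  -0.139  0.1  ]
[153 177  19  35 217] [17. 35.] 19.0 [0.561 0.317 0.1  ]
[ 319  180   49   53 1526] [46. 37.] 71.6 [ 0.549 -0.049  0.1  ]
[ 275  193   49   54 1565] [46. 38.] 72.9 [0.519 0.041 0.1  ]
[ 231  206   49   55 1597] [46. 38.] 73.3 [0.489 0.131 0.1  ]
```

The top view shows the four flaps, with rings near px (257,241), (301,227), (346,214) and (389,200). The box is yawed about 0.325 rad, and the ring spacing of 95 mm checks out. The bystanders stand clear of the top. I'll go to flap 4 first with the fingers shut.

Request:
drive_tool --pt "2.6 2.9 0 0 0 -0.01" --pt "5.2 5.9 0 0 0 -0.02" --pt "7.8 8.9 0 0 0 -0.03" --pt "10.4 11.8 0 0 0 -0.04" --pt "13 14.8 0 0 0 -0.056" --grip 1 --force 30

```text
clock: 1.17
eef_pos: [0.3445, -0.3846, 0.2061]
tool_rot: [3.141, -0.0, 0.323]
contact_force: [0.1, -0.8, 0.0]
width: 0.3
finger_force: 0.0
```

Request:
drive_tool --pt "2.6 2.9 0 0 0 0" --pt "5.2 5.9 0 0 0 0" --pt "7.8 8.9 0 0 0 0" --pt "10.4 11.8 0 0 0 0" --pt "13 14.8 0 0 0 0"

```text
clock: 1.58
eef_pos: [0.4748, -0.2363, 0.2063]
tool_rot: [3.141, -0.0, 0.325]
contact_force: [-0.0, -1.2, 1.0]
width: 0.001
finger_force: 0.0
```

Request:
drive_tool --pt "2.6 3 0 0 0 0" --pt "5.2 6 0 0 0 0" --pt "7.9 9 -2 0 0 0" --pt "7.9 9 -5 0 0 0" --pt "7.9 9 -7 0 0 0"

```text
clock: 2.0
eef_pos: [0.5543, -0.1453, 0.1345]
tool_rot: [-3.141, -0.001, 0.329]
contact_force: [-1.2, 0.7, -0.2]
width: -0.003
finger_force: 0.0
```

Request:
drive_tool --pt "0 0 -1.5 0 0 0" --pt "0 0 -2.5 0 0 0" --pt "0 0 -3 0 0 0" --pt "0 0 -3.2 0 0 0" --pt "0 0 -3.2 0 0 0"

```text
clock: 2.42
eef_pos: [0.5529, -0.1482, 0.1043]
tool_rot: [3.141, -0.0, 0.324]
contact_force: [-0.0, 0.1, 1.0]
width: 0.002
finger_force: 0.0
```

Request:
drive_tool --pt "0 0 -0.1 0 0 0" --pt "0 0 -0.2 0 0 0" --pt "0 0 -0.3 0 0 0" --pt "0 0 -0.3 0 0 0"

```text
clock: 2.75
eef_pos: [0.5529, -0.148, 0.1015]
tool_rot: [3.141, -0.001, 0.325]
contact_force: [0.2, -0.2, 0.4]
width: 0.005
finger_force: 0.0
```

Request:
drive_tool --pt "0 0 -0.1 0 0 0" --pt "0 0 -0.1 0 0 0"

```text
clock: 2.92
eef_pos: [0.5527, -0.1478, 0.1001]
tool_rot: [3.141, -0.0, 0.325]
contact_force: [-0.1, 0.2, 1.2]
width: 0.002
finger_force: 0.0
```

Request:
drive_tool --pt "0 0 -0.1 0 0 0" --pt "0 0 -0.1 0 0 0"

```text
clock: 3.08
eef_pos: [0.5526, -0.1478, 0.0989]
tool_rot: [-3.141, 0.0, 0.325]
contact_force: [-0.8, 0.2, -0.0]
width: 0.0
finger_force: 0.0
```

Request:
drive_tool --pt "0 0 -0.1 0 0 0" --pt "0 0 -0.1 0 0 0"

```text
clock: 3.25
eef_pos: [0.5526, -0.1478, 0.0978]
tool_rot: [-3.141, 0.0, 0.325]
contact_force: [-0.4, -0.5, -0.6]
width: -0.001
finger_force: 0.0
```

Request:
drive_tool --pt "0 0 -0.1 0 0 0" --pt "0 0 -0.1 0 0 0"

```text
clock: 3.42
eef_pos: [0.5526, -0.1478, 0.0968]
tool_rot: [-3.141, 0.0, 0.325]
contact_force: [0.9, 0.8, -0.7]
width: -0.001
finger_force: 0.0
```

Request:
drive_tool --pt "0 0 -0.1 0 0 0" --pt "0 0 -0.1 0 0 0"

```text
clock: 3.58
eef_pos: [0.5526, -0.1478, 0.0958]
tool_rot: [-3.141, 0.0, 0.325]
contact_force: [-0.7, -0.7, 0.7]
width: -0.001
finger_force: 0.0
```

Request:
drive_tool --pt "0 0 -0.1 0 0 0" --pt "0 0 -0.1 0 0 0"

```text
clock: 3.75
eef_pos: [0.5526, -0.1478, 0.0948]
tool_rot: [-3.141, 0.0, 0.325]
contact_force: [0.2, -0.6, -0.1]
width: 0.0
finger_force: 0.0
```

Run:
```python
from h import *
p,d=optics.read_camera("scene")
q=cv2.resize(p[100:260,280:480,::-1],(800,640))[:600]; cv2.imwrite("pics/s2.png",q)
print(r.observe()["contact_force"])
```

```text
[ 0.17877431 -0.80722992 -0.48726748]
```

View pics/s2.png

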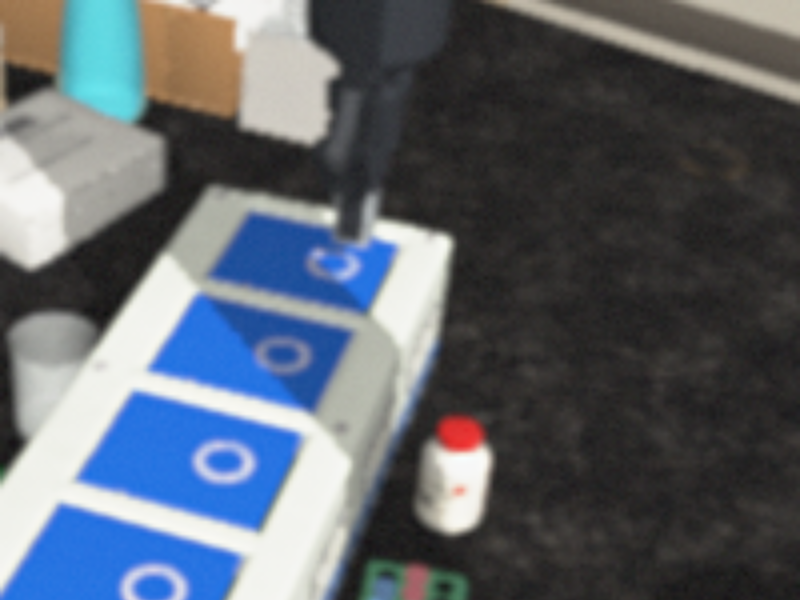

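The fingertips are at crop (355,240), just in front of and beyond ring 4 at (333,263). I'll check the projection to see whether they are touching.

Run:
```python
from h import *
def proj(cam,X):
    c=optics.get_calibration(cam);K=np.array(c["mtx"]);x=(np.array(c["extrinsics"])@np.r_[X,1])[:3]
    x=x*[1,-1,-1]; u=K@(x/x[2]); return u[:2]
p,d=optics.read_camera("scene")
f=lambda u:((u-[280,100])*4).round()
for X in [(.5526,-.1478,.0948),(.5526,-.1478,.105),(.563,-.145,.1)]: print(X,f(proj("scene",X)))
for t in nets.tip_of("scene","flap_4_press"):
    a,b=t["location"]; print(round(t["conf"],2),f(np.array([b,a])),world("scene",a,b,z=.1).round(4), d[int(round(a)),int(round(b))], world("scene",a,b,d=d[int(round(a)),int(round(b))]).round(4))
# top-face heights by depth: box frame grid per flap
T=np.linalg.inv(np.array(optics.get_calibration("scene")["extrinsics"]));K=np.array(optics.get_calibration("scene")["mtx"])
v,u=np.mgrid[:400,:640]; P=np.stack([(u-K[0,2])/K[0,0],-(v-K[1,2])/K[1,1],-np.ones_like(u)],-1)*d[...,None]
W=P@T[:3,:3].T+T[:3,3]
ex=np.array([.947,.319]);ey=np.array([-.319,.947]);r1=np.array([.472,.127])
q=W[...,:2]-r1; bx=q@ex-.02; by=q@ey
for i in range(4):
    for lo in (-.045,-.03,-.015,0,.02,.035):
        m=(abs(by+.095*i)<.035)&(abs(bx-lo)<.007)&(d>0)&(W[...,2]>.03)&(W[...,2]<.14)
        print(i+1,lo,m.sum(),np.median(W[...,2][m]).round(4))
```

```text
(0.5526, -0.1478, 0.0948) [349. 272.]
(0.5526, -0.1478, 0.105) [350. 257.]
(0.563, -0.145, 0.1) [332. 260.]
0.73 [340. 262.] [ 0.5585 -0.146   0.1   ] 0.92312944 [ 0.5575 -0.1443  0.1014]
1 -0.045 228 0.0985
1 -0.03 221 0.0988
1 -0.015 215 0.0991
1 0 201 0.0989
1 0.02 204 0.0989
1 0.035 197 0.0988
2 -0.045 169 0.0985
2 -0.03 165 0.099
2 -0.015 164 0.0991
2 0 154 0.099
2 0.02 153 0.0989
2 0.035 147 0.0989
3 -0.045 107 0.0987
3 -0.03 129 0.0987
3 -0.015 122 0.099
3 0 122 0.0987
3 0.02 118 0.0989
3 0.035 122 0.0988
4 -0.045 121 0.0985
4 -0.03 131 0.0994
4 -0.015 94 0.0991
4 0 98 0.0987
4 0.02 97 0.0986
4 0.035 97 0.0987
```

Flap 4 is still flat and the visible tip is above the projected TCP, so there is no contact yet. I'll keep descending in small steps.

Request:
drive_tool --pt "0 0 -0.1 0 0 0" --pt "0 0 -0.2 0 0 0" --pt "0 0 -0.2 0 0 0"

```text
clock: 4.15
eef_pos: [0.5525, -0.1478, 0.0928]
tool_rot: [-3.141, 0.0, 0.325]
contact_force: [-0.6, -0.7, -0.1]
width: 0.001
finger_force: 0.0
```

Request:
drive_tool --pt "0 0 -0.1 0 0 0" --pt "0 0 -0.1 0 0 0"

```text
clock: 4.32
eef_pos: [0.5525, -0.1478, 0.0918]
tool_rot: [-3.141, 0.0, 0.325]
contact_force: [0.4, -0.8, -0.7]
width: 0.002
finger_force: 0.0
```

Request:
drive_tool --pt "0 0 -0.1 0 0 0" --pt "0 0 -0.1 0 0 0"

```text
clock: 4.48
eef_pos: [0.5526, -0.1478, 0.0908]
tool_rot: [-3.141, 0.0, 0.325]
contact_force: [1.2, -0.3, -0.6]
width: -0.004
finger_force: 0.0
```

Request:
drive_tool --pt "0 0 -0.1 0 0 0" --pt "0 0 -0.2 0 0 0" --pt "0 0 -0.2 0 0 0"

```text
clock: 4.73
eef_pos: [0.5525, -0.1478, 0.0888]
tool_rot: [-3.141, 0.0, 0.325]
contact_force: [-0.4, 0.7, -0.5]
width: 0.0
finger_force: 0.0
```

Request:
drive_tool --pt "0 0 -0.1 0 0 0" --pt "0 0 -0.2 0 0 0" --pt "0 0 -0.2 0 0 0"

```text
clock: 4.98
eef_pos: [0.5525, -0.1478, 0.0868]
tool_rot: [-3.141, 0.0, 0.325]
contact_force: [0.4, 0.7, 0.0]
width: -0.0
finger_force: 0.0
```

Run:
```python
from h import *
p,d=optics.read_camera("scene")
cv2.imwrite("pics/s3.png",cv2.resize(p[130:190,330:410,::-1],(800,600)))
for rr in range(140,172,2):
    print(rr,[tuple(world("scene",rr,c,d=d[rr,c])[[0,1,2]].round(3)) for c in (364,368,372)])
print(r.observe()["contact_force"])
```

```text
140 [(np.float64(0.533), np.float64(-0.09), np.float64(0.204)), (np.float64(0.525), np.float64(-0.094), np.float64(0.205)), (np.float64(0.54), np.float64(-0.134), np.float64(0.182))]
142 [(np.float64(0.532), np.float64(-0.09), np.float64(0.199)), (np.float64(0.524), np.float64(-0.093), np.float64(0.201)), (np.float64(0.54), np.float64(-0.135), np.float64(0.176))]
144 [(np.float64(0.532), np.float64(-0.091), np.float64(0.194)), (np.float64(0.523), np.float64(-0.092), np.float64(0.198)), (np.float64(0.539), np.float64(-0.135), np.float64(0.171))]
146 [(np.float64(0.538), np.float64(-0.102), np.float64(0.182)), (np.float64(0.526), np.float64(-0.098), np.float64(0.189)), (np.float64(0.539), np.float64(-0.135), np.float64(0.167))]
148 [(np.float64(0.54), np.float64(-0.104), np.float64(0.175)), (np.float64(0.528), np.float64(-0.102), np.float64(0.181)), (np.float64(0.538), np.float64(-0.134), np.float64(0.162))]
150 [(np.float64(0.547), np.float64(-0.116), np.float64(0.162)), (np.float64(0.534), np.float64(-0.112), np.float64(0.169)), (np.float64(0.532), np.float64(-0.126), np.float64(0.16
[... 1176 characters left out ...]
np.float64(0.548), np.float64(-0.141), np.float64(0.112)), (np.float64(0.551), np.float64(-0.164), np.float64(0.098))]
166 [(np.float64(0.559), np.float64(-0.143), np.float64(0.1)), (np.float64(0.553), np.float64(-0.151), np.float64(0.099)), (np.float64(0.546), np.float64(-0.157), np.float64(0.099))]
168 [(np.float64(0.554), np.float64(-0.135), np.float64(0.101)), (np.float64(0.548), np.float64(-0.143), np.float64(0.099)), (np.float64(0.541), np.float64(-0.151), np.float64(0.098))]
170 [(np.float64(0.55), np.float64(-0.13), np.float64(0.1)), (np.float64(0.542), np.float64(-0.135), np.float64(0.1)), (np.float64(0.536), np.float64(-0.143), np.float64(0.099))]
[0.42676259 0.52307731 1.09293978]
```

View pics/s3.png

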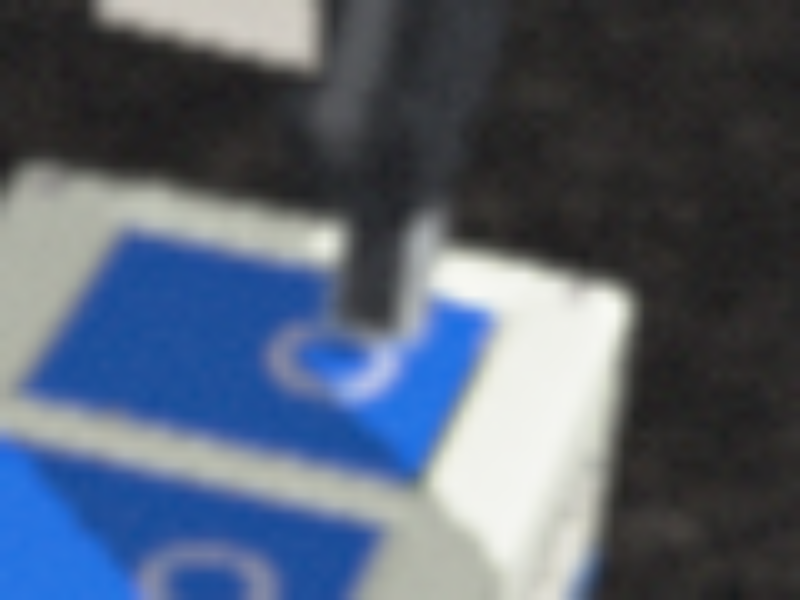

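The tip still hovers about 12 mm above flap 4, with its lower end at crop (380,330). The true tip is about 2.5 cm above the reported TCP, so I'll descend until the force shows contact.

Request:
drive_tool --pt "0 0 -0.2 0 0 0" --pt "0 0 -0.4 0 0 0" --pt "0 0 -0.4 0 0 0"

```text
clock: 5.28
eef_pos: [0.5524, -0.1477, 0.0826]
tool_rot: [-3.141, 0.001, 0.325]
contact_force: [0.0, -0.2, -0.4]
width: 0.002
finger_force: 0.0
```

Request:
drive_tool --pt "0 0 -0.1 0 0 0" --pt "0 0 -0.2 0 0 0" --pt "0 0 -0.2 0 0 0"

```text
clock: 5.53
eef_pos: [0.5525, -0.1478, 0.0808]
tool_rot: [-3.141, 0.0, 0.325]
contact_force: [1.2, -0.0, 0.1]
width: 0.001
finger_force: 0.0
```

Request:
drive_tool --pt "0 0 -0.1 0 0 0" --pt "0 0 -0.2 0 0 0" --pt "0 0 -0.2 0 0 0"

```text
clock: 5.78
eef_pos: [0.5526, -0.1478, 0.0788]
tool_rot: [-3.141, 0.0, 0.325]
contact_force: [0.2, -0.8, 0.7]
width: -0.001
finger_force: 0.0
```

Request:
drive_tool --pt "0 0 -0.1 0 0 0" --pt "0 0 -0.1 0 0 0"

```text
clock: 5.95
eef_pos: [0.5526, -0.1478, 0.0778]
tool_rot: [-3.141, 0.0, 0.325]
contact_force: [0.1, 0.9, 0.3]
width: 0.003
finger_force: 0.0
```

Request:
drive_tool --pt "0 0 -0.1 0 0 0" --pt "0 0 -0.1 0 0 0"

```text
clock: 6.12
eef_pos: [0.5526, -0.1478, 0.0768]
tool_rot: [-3.141, 0.0, 0.325]
contact_force: [0.4, 0.3, 0.2]
width: -0.002
finger_force: 0.0
```

Request:
drive_tool --pt "0 0 -0.1 0 0 0" --pt "0 0 -0.1 0 0 0"

```text
clock: 6.28
eef_pos: [0.5526, -0.1478, 0.0759]
tool_rot: [-3.141, 0.0, 0.325]
contact_force: [0.3, -0.5, -0.8]
width: 0.001
finger_force: 0.0
```

```bash
cat >> h.py <<'E'
def tip():
    """print world points down the finger columns (scene depth) and box-frame median heights of the flaps"""
    p,d=optics.read_camera("scene")
    c=optics.get_calibration("scene");T=np.linalg.inv(np.array(c["extrinsics"]));K=np.array(c["mtx"])
    v,u=np.mgrid[:400,:640]; P=np.stack([(u-K[0,2])/K[0,0],-(v-K[1,2])/K[1,1],-np.ones_like(u)],-1)*d[...,None]
    W=P@T[:3,:3].T+T[:3,3]
    e=np.array(r.observe()["eef_pos"]); m=(np.hypot(W[...,0]-e[0],W[...,1]-e[1])<.02)&(W[...,2]<.2)&(W[...,2]>.02)
    print("z hist near tcp",np.histogram(W[...,2][m],bins=np.arange(.04,.15,.004)))
    q=W[...,:2]-[.472,.127]; bx=q@[.947,.319]-.02; by=q@[-.319,.947]
    for i in range(4):
        print(i+1,[float(np.median(W[...,2][(abs(by+.095*i)<.035)&(abs(bx-lo)<.007)&(d>0)&(W[...,2]>.03)&(W[...,2]<.14)]).round(4)) for lo in (-.042,-.03,-.015,0,.02,.035)])
    return p
E
python3 -c "
from h import *
tip()"
```

```text
z hist near tcp (array([ 0,  0,  0,  0,  0,  0,  0,  0,  0,  0,  0,  2,  3,  0, 64, 19,  8,
       12, 16, 15, 18, 16, 13, 11,  0,  3,  7]), array([0.04 , 0.044, 0.048, 0.052, 0.056, 0.06 , 0.064, 0.068, 0.072,
       0.076, 0.08 , 0.084, 0.088, 0.092, 0.096, 0.1  , 0.104, 0.108,
       0.112, 0.116, 0.12 , 0.124, 0.128, 0.132, 0.136, 0.14 , 0.144,
       0.148]))
1 [0.0986, 0.099, 0.099, 0.099, 0.0988, 0.0989]
2 [0.0984, 0.0989, 0.099, 0.0988, 0.0989, 0.0989]
3 [0.0986, 0.099, 0.099, 0.0987, 0.0986, 0.0988]
4 [0.0991, 0.1094, 0.099, 0.0987, 0.0987, 0.0987]
```

Request:
drive_tool --pt "0 0 -0.1 0 0 0" --pt "0 0 -0.1 0 0 0"

```text
clock: 6.5
eef_pos: [0.5526, -0.1478, 0.0749]
tool_rot: [-3.141, 0.0, 0.325]
contact_force: [0.2, -0.1, -0.5]
width: -0.001
finger_force: 0.0
```

Request:
drive_tool --pt "0 0 -0.1 0 0 0" --pt "0 0 -0.1 0 0 0"

```text
clock: 6.67
eef_pos: [0.5527, -0.1478, 0.0741]
tool_rot: [3.142, 0.0, 0.325]
contact_force: [-0.8, 0.3, 0.6]
width: 0.007
finger_force: 0.5
```

Request:
drive_tool --pt "0 0 -0.1 0 0 0" --pt "0 0 -0.1 0 0 0"

```text
clock: 6.83
eef_pos: [0.5527, -0.1478, 0.074]
tool_rot: [3.141, -0.0, 0.325]
contact_force: [-3.0, 0.8, 8.2]
width: -0.0
finger_force: 4.0
```

Flap 4 is hard at 8 N, so it is blocked. Contact comes at a reported TCP z of about 0.0745. Flap 3 next.

Request:
drive_tool --pt "0 0 1.5 0 0 0" --pt "-1 3 2 0 0 0" --pt "-2 6 2 0 0 0" --pt "-3 9 2 0 0 0" --pt "-3 9 0.8 0 0 0"

```text
clock: 7.25
eef_pos: [0.521, -0.0536, 0.0824]
tool_rot: [-3.14, -0.001, 0.327]
contact_force: [-0.5, 0.0, 0.3]
width: 0.007
finger_force: 0.0
```

Request:
drive_tool --pt "0 0 -0.3 0 0 0" --pt "0 0 -0.5 0 0 0" --pt "0 0 -0.6 0 0 0" --pt "0 0 -0.6 0 0 0"

```text
clock: 7.58
eef_pos: [0.5233, -0.0586, 0.0749]
tool_rot: [3.141, -0.0, 0.324]
contact_force: [0.3, 0.2, -1.1]
width: -0.001
finger_force: 0.0
```

Request:
drive_tool --pt "0 0 -0.1 0 0 0" --pt "0 0 -0.1 0 0 0"

```text
clock: 7.75
eef_pos: [0.5233, -0.0586, 0.0741]
tool_rot: [3.141, -0.001, 0.324]
contact_force: [0.4, -0.2, 0.3]
width: -0.003
finger_force: 0.0
```

Request:
drive_tool --pt "0 0 -0.1 0 0 0" --pt "0 0 -0.1 0 0 0"

```text
clock: 7.92
eef_pos: [0.5232, -0.0584, 0.0731]
tool_rot: [3.141, -0.001, 0.324]
contact_force: [0.5, -0.4, 0.6]
width: 0.001
finger_force: 0.3
```

Request:
drive_tool --pt "0 0 -0.1 0 0 0" --pt "0 0 -0.1 0 0 0"

```text
clock: 8.08
eef_pos: [0.523, -0.058, 0.0721]
tool_rot: [3.141, -0.0, 0.325]
contact_force: [-0.6, -0.1, 0.5]
width: -0.003
finger_force: 0.5
```

Request:
drive_tool --pt "0 0 -0.05 0 0 0" --pt "0 0 -0.05 0 0 0"

```text
clock: 8.25
eef_pos: [0.5229, -0.0579, 0.0716]
tool_rot: [3.141, -0.0, 0.325]
contact_force: [-0.3, -0.9, 1.0]
width: -0.004
finger_force: 0.5
```

Request:
drive_tool --pt "0 0 -0.1 0 0 0" --pt "0 0 -0.1 0 0 0"

```text
clock: 8.42
eef_pos: [0.5227, -0.0578, 0.0704]
tool_rot: [-3.142, -0.0, 0.325]
contact_force: [1.0, -0.8, 0.5]
width: -0.0
finger_force: 0.5
```

Request:
drive_tool --pt "0 0 -0.1 0 0 0" --pt "0 0 -0.1 0 0 0"

```text
clock: 8.58
eef_pos: [0.5227, -0.0577, 0.0694]
tool_rot: [-3.141, -0.0, 0.325]
contact_force: [0.9, -0.3, 0.3]
width: 0.003
finger_force: 0.4
```

Flap 3 keeps giving under about 0.5 to 1 N, so it is the free one. Before going deep I'll check the gripper's true geometry above the tip.

Run:
```python
from h import *
p=tip()
for cam in ("scene","top"):
    p,d=optics.read_camera(cam); cv2.imwrite(f"pics/{cam}4.png",p[:,:,::-1])
    c=optics.get_calibration(cam);T=np.linalg.inv(np.array(c["extrinsics"]));K=np.array(c["mtx"])
    v,u=np.mgrid[:400,:640]; P=np.stack([(u-K[0,2])/K[0,0],-(v-K[1,2])/K[1,1],-np.ones_like(u)],-1)*d[...,None]
    W=P@T[:3,:3].T+T[:3,3]
    q=W[...,:2]-[.5227,-.0577]; bx=q@[.947,.319]; by=q@[-.319,.947]
    for z in np.arange(.1,.26,.008):
        m=(np.hypot(bx,by)<.07)&(abs(W[...,2]-z-.004)<.004)&(d>0)
        if m.sum()>3: print(cam,round(z,3),m.sum(),(bx[m].min()*1e3).round(),(bx[m].max()*1e3).round(),(by[m].min()*1e3).round(),(by[m].max()*1e3).round())
```

```text
z hist near tcp (array([ 0,  0,  0,  0,  0,  0,  0,  0,  0,  0,  0,  1, 48, 48,  7, 16, 18,
       20, 15, 15, 19, 12,  3,  2,  7,  9,  5]), array([0.04 , 0.044, 0.048, 0.052, 0.056, 0.06 , 0.064, 0.068, 0.072,
       0.076, 0.08 , 0.084, 0.088, 0.092, 0.096, 0.1  , 0.104, 0.108,
       0.112, 0.116, 0.12 , 0.124, 0.128, 0.132, 0.136, 0.14 , 0.144,
       0.148]))
1 [0.0987, 0.0989, 0.099, 0.099, 0.0989, 0.0988]
2 [0.0985, 0.099, 0.099, 0.0989, 0.0986, 0.0988]
3 [0.0916, 0.1017, 0.095, 0.096, 0.0989, 0.1005]
4 [0.0978, 0.0981, nan, nan, 0.0987, 0.0989]
scene 0.1 150 -44.0 69.0 -50.0 69.0
scene 0.108 29 -10.0 12.0 -2.0 16.0
scene 0.116 38 -10.0 11.0 -6.0 16.0
scene 0.124 12 -10.0 7.0 -5.0 16.0
scene 0.132 13 -12.0 11.0 -14.0 31.0
scene 0.14 41 -12.0 11.0 -24.0 37.0
scene 0.148 22 -11.0 13.0 -38.0 42.0
scene 0.156 56 -16.0 17.0 -45.0 50.0
scene 0.164 46 -16.0 16.0 -11.0 55.0
scene 0.172 66 -16.0 18.0 -15.0 62.0
scene 0.18 113 -18.0 20.0 -6.0 65.0
scene 0.188 86 -18.0 20.0 -17.0 59.0
scene 0.196 102 -19.0 21.0 -12.0 47.0
scene 0.204 58 -10.0 11.0 10.0 44.0
scene 0.212 39 -10.0 11.0 27.0 40.0
scene 0.22 95 -36.0 35.0 2.0 41.0
scene 0.228 143 -36.0 36.0 -4.0 40.0
scene 0.236 143 -37.0 32.0 1.0 40.0
scene 0.244 138 -36.0 33.0 -5.0 40.0
scene 0.252 141 -36.0 34.0 -2.0 40.0
top 0.1 384 -46.0 66.0 -61.0 70.0
top 0.18 16 -3.0 14.0 51.0 60.0
top 0.188 14 0.0 13.0 52.0 59.0
top 0.228 5 -31.0 -20.0 18.0 30.0
top 0.236 7 -36.0 -23.0 3.0 27.0
top 0.244 9 -36.0 -19.0 5.0 30.0
top 0.252 9 -36.0 -20.0 -0.0 30.0
  return _methods._mean(a, axis=axis, dtype=dtype,
  ret = ret.dtype.type(ret / rcount)
```

View pics/scene4.png

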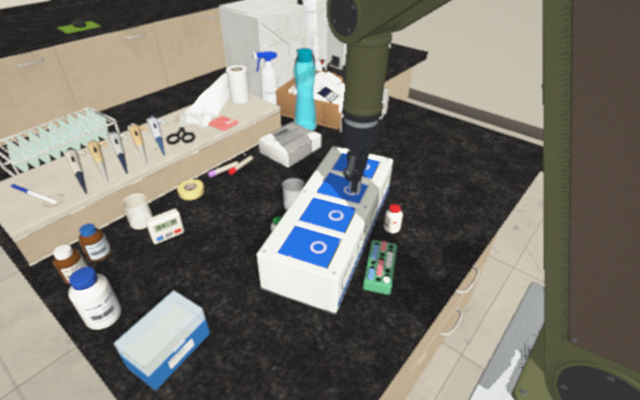

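Flap 3 is tilted: its front is at 91 mm and its rear is raised. The linkages spread in y about 50 mm above the tip, so I'll press near the ring and swing back along the arc to keep the descent short.

Request:
drive_tool --pt "0 0 -0.4 0 0 0" --pt "0 0 -0.8 0 0 0" --pt "0 0 -1.25 0 0 0" --pt "0 0 -1.65 0 0 0" --pt "0.05 0.02 -2.05 0 0 0"

```text
clock: 9.15
eef_pos: [0.5228, -0.0576, 0.0484]
tool_rot: [-3.141, 0.001, 0.325]
contact_force: [1.0, -0.3, 1.5]
width: -0.001
finger_force: 0.6
```

Request:
drive_tool --pt "0.25 0.08 -0.4 0 0 0" --pt "0.55 0.18 -0.75 0 0 0" --pt "0.8 0.27 -1.05 0 0 0" --pt "1.15 0.38 -1.35 0 0 0" --pt "1.15 0.38 -1.35 0 0 0"

```text
clock: 9.57
eef_pos: [0.5347, -0.0535, 0.0346]
tool_rot: [-3.141, 0.001, 0.325]
contact_force: [-0.3, -0.5, -0.2]
width: 0.001
finger_force: 0.0
```

```bash
python3 -W ignore -c "
from h import *
p=tip(); cv2.imwrite('pics/s5.png',cv2.resize(p[100:260,270:480,::-1],(787,600)))"
```

```text
z hist near tcp (array([ 0,  0,  0,  0,  0,  1,  2, 16, 12, 16, 13, 19, 12,  3,  2,  7,  9,
        3,  4,  5,  4, 13, 10,  7,  5,  4,  1]), array([0.04 , 0.044, 0.048, 0.052, 0.056, 0.06 , 0.064, 0.068, 0.072,
       0.076, 0.08 , 0.084, 0.088, 0.092, 0.096, 0.1  , 0.104, 0.108,
       0.112, 0.116, 0.12 , 0.124, 0.128, 0.132, 0.136, 0.14 , 0.144,
       0.148]))
1 [0.0986, 0.0991, 0.099, 0.0989, 0.099, 0.099]
2 [0.0987, 0.099, 0.0991, 0.0989, 0.0989, 0.0987]
3 [nan, 0.1136, 0.0894, 0.0753, 0.1013, 0.116]
4 [0.0978, 0.0981, 0.0988, nan, nan, 0.0988]
```

View pics/s5.png

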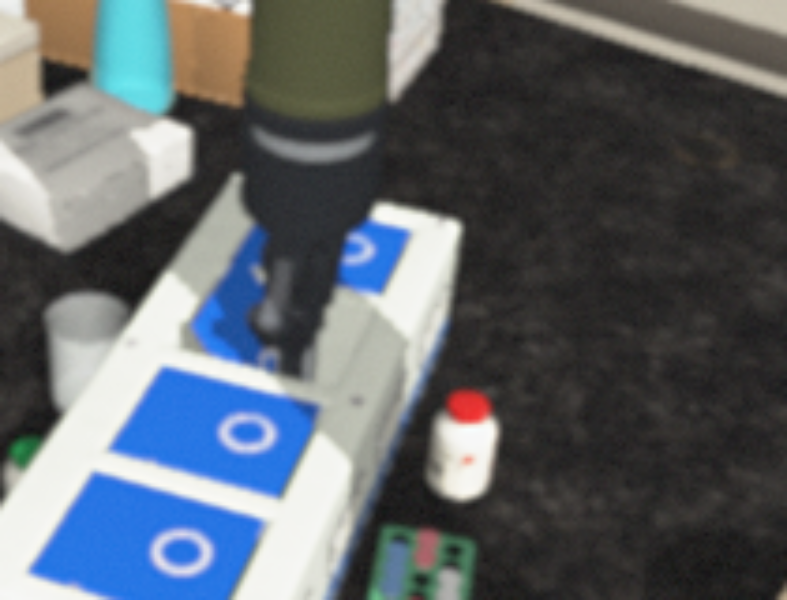

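Flap 3 is at about 0.9 rad (pivot slope seen near crop (240,320)). I'll keep going until it meets the stop.

Request:
drive_tool --pt "0.15 0.05 -0.15 0 0 0" --pt "0.3 0.1 -0.25 0 0 0" --pt "0.3 0.1 -0.25 0 0 0"

```text
clock: 9.87
eef_pos: [0.538, -0.0527, 0.033]
tool_rot: [-3.142, -0.0, 0.325]
contact_force: [0.5, -0.1, -0.0]
width: 0.001
finger_force: 0.1
```

Request:
drive_tool --pt "0.1 0.03 -0.1 0 0 0" --pt "0.2 0.07 -0.2 0 0 0" --pt "0.2 0.07 -0.2 0 0 0"

```text
clock: 10.12
eef_pos: [0.5394, -0.0523, 0.0315]
tool_rot: [3.141, 0.001, 0.325]
contact_force: [-3.4, -1.1, 6.1]
width: 0.003
finger_force: 2.6
```

Request:
drive_tool --pt "0.1 0.03 0 0 0 0" --pt "0.2 0.07 0 0 0 0" --pt "0.2 0.07 0 0 0 0"

```text
clock: 10.37
eef_pos: [0.5394, -0.0522, 0.0314]
tool_rot: [3.142, 0.004, 0.326]
contact_force: [-6.1, -2.7, 8.8]
width: 0.003
finger_force: 5.0
```

```bash
python3 -W ignore -c "
from h import *
tip()"
```

```text
z hist near tcp (array([ 0,  0,  0,  0,  0,  2,  5, 15, 15, 11, 17, 14,  4,  1,  2,  9,  7,
        6,  3,  4, 14, 13,  7,  5,  6,  3,  1]), array([0.04 , 0.044, 0.048, 0.052, 0.056, 0.06 , 0.064, 0.068, 0.072,
       0.076, 0.08 , 0.084, 0.088, 0.092, 0.096, 0.1  , 0.104, 0.108,
       0.112, 0.116, 0.12 , 0.124, 0.128, 0.132, 0.136, 0.14 , 0.144,
       0.148]))
1 [0.0986, 0.0989, 0.0991, 0.0988, 0.0988, 0.0989]
2 [0.0985, 0.099, 0.0989, 0.0987, 0.0988, 0.0987]
3 [nan, 0.1224, 0.103, 0.0737, 0.1044, 0.1182]
4 [0.0976, 0.0982, 0.0985, nan, nan, 0.0989]
```

Hard against the stop: the TCP no longer moves as the force rises. I'll retract forward and up, then check.

Request:
drive_tool --pt "-0.7 -0.24 0 0 0 0" --pt "-1.2 -0.4 0.8 0 0 0" --pt "-1.3 -0.43 2.5 0 0 0" --pt "-1.3 -0.43 5.5 0 0 0" --pt "-1.3 -0.43 9 0 0 0"

```text
clock: 10.83
eef_pos: [0.5268, -0.0554, 0.1207]
tool_rot: [-3.139, 0.003, 0.324]
contact_force: [0.9, -0.1, 1.1]
width: 0.004
finger_force: 0.0
```

Request:
drive_tool --pt "0 0 3.5 0 0 0" --pt "-0.5 -3.5 5 0 0 0" --pt "-1 -7.5 5 0 0 0" --pt "-1.5 -11.5 5 0 0 0" --pt "-2 -15.5 5 0 0 0"

```text
clock: 11.25
eef_pos: [0.5089, -0.2121, 0.1726]
tool_rot: [3.14, -0.002, 0.326]
contact_force: [0.9, -0.6, 0.1]
width: 0.002
finger_force: 0.0
```

Request:
drive_tool --pt "-1 -4 0 0 0 0" --pt "-2 -8 0 0 0 0" --pt "-2 -8 0 0 0 0" --pt "-2 -8 0 0 0 0"

```text
clock: 11.58
eef_pos: [0.4881, -0.2932, 0.1714]
tool_rot: [3.141, -0.001, 0.32]
contact_force: [0.5, 0.4, 0.2]
width: 0.001
finger_force: 0.0
```

```bash
python3 -W ignore - <<'E'
from h import *
p=tip(); cv2.imwrite('pics/s6.png',cv2.resize(p[100:340,240:480,::-1],(600,600)))
d=optics.read_camera("scene")[1]
c=optics.get_calibration("scene");T=np.linalg.inv(np.array(c["extrinsics"]));K=np.array(c["mtx"])
v,u=np.mgrid[:400,:640]; P=np.stack([(u-K[0,2])/K[0,0],-(v-K[1,2])/K[1,1],-np.ones_like(u)],-1)*d[...,None]
W=P@T[:3,:3].T+T[:3,3]; q=W[...,:2]-[.472,.127]; bx=q@[.947,.319]-.02; by=q@[-.319,.947]+.19
m=(abs(by)<.03)&(bx>-.015)&(bx<.033)&(W[...,2]<.14)&(W[...,2]>.03)
x,z=bx[m],W[...,2][m]; C=np.cov(x,z); w,V=np.linalg.eigh(C); print("angle",np.arctan(V[1,1]/V[0,1]),m.sum(),w,z.min(),z.max())
for n in ["green_tube_block","red_cap_bottle","glass_beaker","green_cap_bottle"]:
    for t in nets.tip_of("scene",n)[:1]: print(n,world("scene",*t["location"],z=0).round(3))
print(r.observe()["eef_pos"])
E
```

```text
z hist near tcp (array([0, 0, 0, 0, 0, 0, 0, 0, 0, 0, 0, 0, 0, 0, 0, 0, 0, 0, 0, 0, 0, 0,
       0, 0, 0, 0, 0]), array([0.04 , 0.044, 0.048, 0.052, 0.056, 0.06 , 0.064, 0.068, 0.072,
       0.076, 0.08 , 0.084, 0.088, 0.092, 0.096, 0.1  , 0.104, 0.108,
       0.112, 0.116, 0.12 , 0.124, 0.128, 0.132, 0.136, 0.14 , 0.144,
       0.148]))
1 [0.0987, 0.0989, 0.0991, 0.0989, 0.099, 0.0988]
2 [0.0987, 0.0989, 0.0991, 0.0988, 0.0989, 0.0989]
3 [nan, nan, 0.0413, 0.0641, 0.1008, 0.1183]
4 [0.0978, 0.098, 0.0982, 0.0984, 0.0989, 0.099]
angle 1.0925297978486477 394 [7.11745850e-07 4.76451002e-04] 0.03833595618082275 0.12033803541847243
green_tube_block [0.396 0.018 0.   ]
red_cap_bottle [ 0.449 -0.101  0.   ]
glass_beaker [ 0.678 -0.02   0.   ]
green_cap_bottle [0.62  0.086 0.   ]
[ 0.48903729 -0.28921135  0.17112827]
```

View pics/s6.png

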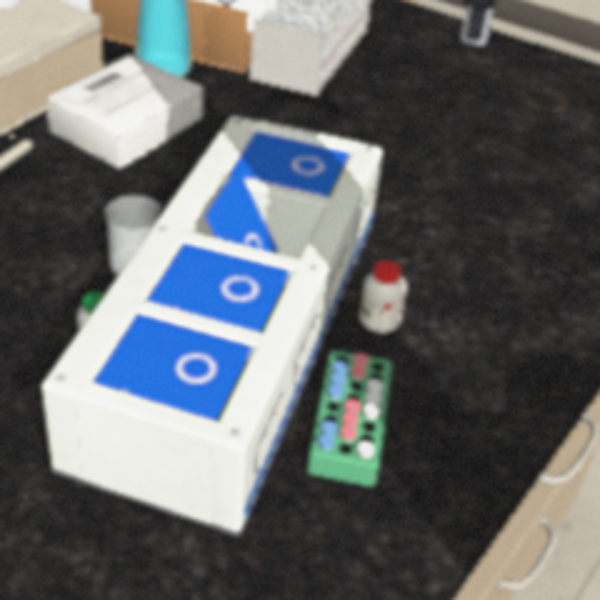

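The picture shows flap 3 standing open near crop (240,215), with a fitted angle of about 1.09 rad. The bystanders are where they were and the arm is clear.

```bash
python3 -c "
from cell import r
print(r.job_done())"
```

```text
the job is handed in; nothing more can be done
None
```

Flap 3 (third from the left) was the free one and now stands fully open at about 1.09 rad, measured after the arm withdrew; only flap 4 was also pressed (blocked, about 8 N), the bystanders did not move, and the job is handed in.

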